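Leak-sniff the joint of a vacuum module

ROBOT

A 6-joint arm with a two-finger parallel gripper is mounted at the origin on the work surface. World frame = base frame: x ahead of the robot, y to its left, z up, the work surface at z = 0. Lengths are in mm, angles in rad, forces in N, time in s.
With the tool pointing down it reaches from about 375 to 925 mm from the base axis. Payload 5.7 kg.
Tool frame: the origin (TCP) lies midway between the tips of the shut fingers; the grasp point (between the pads) lies 19 mm behind it; z points along the fingers, y is the line along which they close (so a half turn about z gives the same grasp; the last joint's range is limited). The gripper opens to 88 mm and grips with 3 to 60 N. Pads are 20 mm wide; open, the fingers measure 115 mm over their backs; the gripper's body (75 mm by 178 mm) begins 61 mm behind the grasp point.
Start: joints at [1.184, 0.359, 1.51, -0, 1.272, -0.115], TCP at [161.073, 577.943, 222.623] pointing down, gripper open.
Joint ranges: [-2.97, 2.97], [-1.01, 2.36], [0.21, 2.38], [-0.96, 4.11], [0.2, 2.71], [-2.98, 2.98]. Speed limits (rad/s): [2.39, 2.39, 3.14, 3.14, 3.14, 3.14].

INTERFACE

Orientations are given as a unit quaternion [w, x, y, z].
In Python, from rig import r gives the robot as it stands.
- The arm moves only by the tool carry_out, never from a script. Its argument "targets" is a list of rows, each a list of 3 entries, a list of its own where there are three numbers: the shift along the tool's x, y, z in cm, then the turn about the tool's z in degrees, then the opening, from -1 (shut) to 1 (fully open). A call has 1 to 20 rows; each row shifts and turns the commanded pose from where the row before left it, along the tool's axes as they then stand; what a row does not reach is not made up. A row lasts 1/12 s, in which the tool goes at most 41.7 mm and 7.16 degrees, less where a joint would pass 70% of its speed; a pose out of reach is approached as far as the arm can. A call with a gripper value outside its range is refused whole. The fingers move at their own pace and stop on an object; the grip force is fixed at half the most. Time passes only in rows, so rows that do not move let the fingers close. It gives the time, the measured TCP pose, the force, the opening and the grip force at its end, in the units of the state.
- r.state(): the state, without advancing time (a new reading comes with each control period).
- r.capture(name): name is "side" or "top"; returns a dict with "pixels" (400x640x3 uint8, red, green, blue), "z_map" (400x640 float32, mm along the optical axis (not along the pixel's ray), 0 where there is no reading), "mtx" (3x3 intrinsics, pixels), "distortion" ([k1, k2, p1, p2, k3] as OpenCV has them; the pictures are not rectified), "world_to_cam" (4x4, takes a point from world to camera coordinates). Camera axes: x right, y up, looking along -z (the intrinsics and any distortion apply to the point x, -y, -z); pixel columns grow to the right and rows downward; lengths in mm; the calibration is good to about 2 mm. A picture is of the moment at which its call begins.
- r.job_done(): hands the job in; it is judged then, once.
The state is a dict: "t": time; "q": joint angles; "joint_vel": joint speeds; "joint_torque": joint torques, N m; "eef_pos": TCP position; "ee_rot": TCP orientation; "force": force on the tool from outside, world axes, zero at the start; "ft_torque": the same for the moment, N m; "width": finger opening in mm; "gripper_force": force on a finger pad.
Only numpy, scipy, OpenCV 4.12 (cv2) and the standard library are available. Lean on these libraries where they do the work, as an engineer would, in place of code of your own. Each camera call takes 0.05 s, during which the arm holds its last target. There are 200 camera calls.

TASK

Draw the hand-held leak sniffer out of its charging dock, lay it down on the grey bench mat, and take it again by its handle. Then run its tip slowly (about 2 to 3 cm a second) along the whole gasket joint where the vacuum module's white housing meets its dark plinth, from the end beside the round port to the end at the steel latch, with the tip right at the joint (well within a centimetre) and never pressed hard. Finally lay the sniffer back on the mat and let go; do not disturb the bottles and glassware.

Things in the scene. Friction and masses are not known exactly. Their poses are not given: they have to be found in the camera images.
- sniffer: 110 g hand-held leak sniffer: white boxy handle 130 x 24 x 28 mm high with dark rubber sleeve, straight steel nose in front, 12 mm thick, 65 mm long, last 14 mm tapering to 6. Origin: centre of the handle; x to the nose, z up. Nose axis 8 mm above the origin, from x = 65 to 130 mm. Docked, only the nose and 5 mm of handle stick out; it slides out along its x. On the mat its origin is at z = 17 mm
- tip (a point): end of the nose, on its axis: (130, 0, 8) mm in the sniffer's frame. Held by the nose, the gripper strikes the module before the tip gets to the joint
- dock: fixed grey charging dock, 138 long x 74 wide x 60 mm high, a roofed slot 30 mm wide and 34 mm high whose floor is 20 mm above the table; origin on the table under the middle of the docked handle, x points out of the mouth, which lies at x = 60 mm (50 mm at the roof); the rear wall begins at x = -68 mm
- mat: fixed grey bench mat, 240 (its x) x 200 (its y) x 3 mm; origin at the centre of its underside, on the table
- module: fixed vacuum module: dark plinth 50 mm high, white housing up to 200, steel cap to 235. Front looks to its -x; origin on the table under the housing's front. The plinth stands out 18 mm as a ledge; the joint is a copper gasket edge in the corner of ledge and housing: straight along the module's -y from seam0 to seam3 (on x = 0), then turned 30 degrees back, along (0.5, -0.866), to seam5
- seam0 (a point): point 0 of 0 to 5 along the joint, 30 mm apart, on the housing's face 3 mm above the ledge (53 mm above the table): the start; beside it a round steel port, 40 mm across, sticks 32 mm out of the housing (axis at the module's y = 122 mm, 90 mm up)
- seam1 (a point): point 1 of 0 to 5 along the joint, 30 mm apart, on the housing's face 3 mm above the ledge (53 mm above the table)
- seam2 (a point): point 2 of 0 to 5 along the joint, 30 mm apart, on the housing's face 3 mm above the ledge (53 mm above the table)
- seam3 (a point): point 3 of 0 to 5 along the joint, 30 mm apart, on the housing's face 3 mm above the ledge (53 mm above the table): the bend
- seam4 (a point): point 4 of 0 to 5 along the joint, 30 mm apart, on the housing's face 3 mm above the ledge (53 mm above the table)
- seam5 (a point): point 5 of 0 to 5 along the joint, 30 mm apart, on the housing's face 3 mm above the ledge (53 mm above the table): the finish; 10 mm beyond it an upright steel latch block, 60 mm high, stands 13 mm out of the housing
- bottle_a: loose white bottle, 60 mm across, 135 mm high; origin under its centre
- bottle_b: loose white bottle, 48 mm across, 100 mm high; origin under its centre
- bottle_c: loose white bottle, 48 mm across, 95 mm high; origin under its centre
- beaker: loose glass beaker, 64 mm across, 80 mm high; origin under its centre
- flask: loose glass flask with a thin neck, 68 mm across, 142 mm high; origin under its centre
There are look-alikes about, which are no part of the job. What is shaped like the sniffer but blue is not meant.

How it is judged:
By the outcome, as a careful person would: the job done as asked, in the order asked, and still so for the second after the job is handed in, with the robot touching nothing.
It also fails if it takes over 70 s, if anything falls off the work surface, if the arm or the gripper's body presses on something with over 40 N, if the wrist force passes 120 N, or if a joint passes its speed limit or range.

## Working session

There is one attempt and no reset: what is moved stays moved. The work goes in short steps, Python scripts to look and compute and a tool call to move; the robot and the scene stay as the last step left them, time stands still between calls to the robot, and variables do not carry over. Pictures are saved under pics/ and viewed, at most 13 in all, crops included, and the job is handed in when it is done.

Besides the shell and the picture viewer there is one more tool, called after "Call:" as name(argument=value, ...), one argument or row to a line, values as JSON. carry_out: Moves the arm, as the interface text tells. Its arguments: {"type":"object","properties":{"targets":{"type":"array"}},"required":["targets"]}

```bash
mkdir -p pics; ls; cat > h.py <<'E'
from rig import r
import numpy as np, cv2
def cap(n):
    c=r.capture(n); np.savez(f'{n}.npz',**{k:np.array(v) for k,v in c.items()}); return c
def world(c):
    """per-pixel world points from depth"""
    K=np.array(c['mtx'],float);d=np.array(c['distortion'],float)
    v,u=np.mgrid[0:400,0:640]
    n=cv2.undistortPoints(np.stack([u,v],-1).reshape(-1,1,2).astype(float),K,d).reshape(400,640,2)
    z=np.array(c['z_map'],float)
    P=np.stack([n[...,0]*z,-n[...,1]*z,-z,np.ones_like(z)],-1)
    W=P@np.linalg.inv(np.array(c['world_to_cam'])).T
    W=W[...,:3]; W[z==0]=np.nan
    return W
def plane(c,uv,h):
    K=np.array(c['mtx'],float);d=np.array(c['distortion'],float)
    n=cv2.undistortPoints(np.array(uv,float).reshape(-1,1,2),K,d).reshape(-1,2)
    T=np.linalg.inv(np.array(c['world_to_cam']))
    D=np.c_[n[:,0],-n[:,1],-np.ones(len(n))]@T[:3,:3].T
    o=T[:3,3]
    return o+D*((h-o[2])/D[:,2])[:,None]
def proj(c,P):
    P=np.atleast_2d(P);Q=np.c_[P,np.ones(len(P))]@np.array(c['world_to_cam']).T
    return cv2.projectPoints(Q[:,:3]*[1,-1,-1],np.zeros(3),np.zeros(3),np.array(c['mtx'],float),np.array(c['distortion'],float))[0].reshape(-1,2)
E
python3 - <<'E'
from h import *
for n in('side','top'):
    c=cap(n); cv2.imwrite(f'pics/{n}0.png',c['pixels'][...,::-1])
    T=np.linalg.inv(np.array(c['world_to_cam']));print(n,T[:3,3].round(),(-T[:3,2]).round(2))
print({k:np.round(v,3) for k,v in r.state().items()})
E
```

```text
pics
side [ 921.  117. 1402.] [-0.3  -0.16 -0.94]
top [ 284. -119. 1351.] [ 0.16  0.03 -0.99]
{'t': np.float64(0.1), 'q': array([ 1.184,  0.359,  1.511, -0.   ,  1.273, -0.115]), 'joint_vel': array([ 0.001,  0.   , -0.003, -0.001, -0.002, -0.001]), 'joint_torque': array([ 1.0000e-03, -5.1635e+01, -2.7141e+01,  6.8000e-02,  2.8000e-02,
       -0.0000e+00]), 'eef_pos': array([160.883, 577.395, 221.912]), 'ee_rot': array([-0.   ,  0.136,  0.991, -0.001]), 'force': array([0.236, 0.508, 0.21 ]), 'ft_torque': array([-0.029, -0.017,  0.026]), 'gripper_force': np.float64(0.0), 'width': np.float64(87.737)}
```

View pics/side0.png

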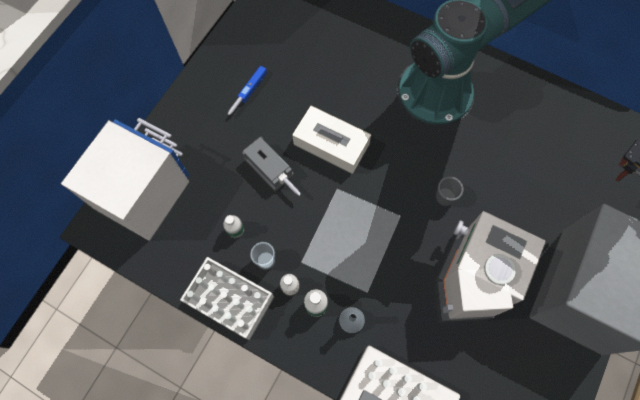

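View pics/top0.png

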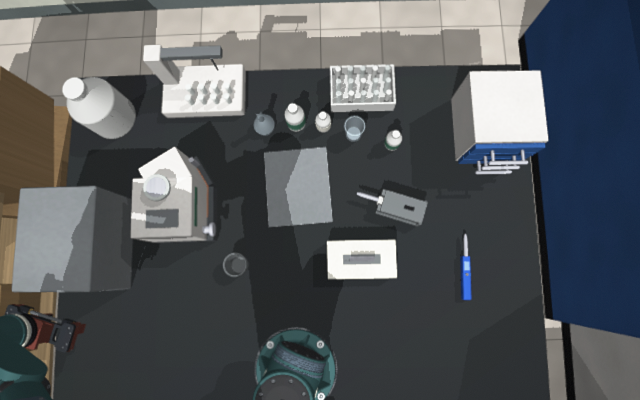

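The side view shows the white sniffer nose sticking out of the grey dock at (290,185). The mat is at (350,240). The module has a copper line around (455,275) and its port at (460,230). In the top view the nose is at (368,195), the dock at (403,207), the mat at (298,187), the module at (172,205) and the port at (210,232).

Could be taken for the sniffer: the blue pen-like tool at top (466,270) / side (245,90), which is ruled out by its colour, and the docked white one with its nose at top (368,195) / side (290,185), which I choose.

```bash
python3 - <<'E'
from h import *
out=[]
for n,b1,b2 in(('side',(230,120,320,210),(425,200,555,330)),('top',(345,175,440,235),(125,140,225,250))):
    c=dict(np.load(n+'.npz')); 
    im=c['pixels'][...,::-1]
    W=world(c)
    print(n,'nanfrac',np.isnan(W[...,0]).mean())
    hsv=cv2.cvtColor(im,cv2.COLOR_BGR2HSV)
    x0,y0,x1,y1=b1
    a=cv2.resize(im[y0:y1,x0:x1],None,fx=4,fy=4,interpolation=cv2.INTER_CUBIC)
    x0,y0,x1,y1=b2
    b=cv2.resize(im[y0:y1,x0:x1],None,fx=4,fy=4,interpolation=cv2.INTER_CUBIC)[:440,:]
    out+=[a[:300,:380],b[:300*2,:400]] if 0 else [cv2.resize(a,(400,300)),cv2.resize(b,(400,300))]
    # dock top at z=60: pixels
    x0,y0,x1,y1=b1
    m=np.zeros((400,640),bool);m[y0:y1,x0:x1]=1
    d=m&(abs(W[...,2]-60)<6)
    pts=W[d];rc=cv2.minAreaRect(pts[:,:2].astype(np.float32));print('docktop',d.sum(),rc, np.median(pts[:,2]))
    # nose bright, 25<z<60
    nm=m&(im.min(-1)>130)&(W[...,2]>25)&(W[...,2]<70)
    k=cv2.connectedComponentsWithStats(nm.astype(np.uint8));i=1+np.argmax(k[2][1:,4]);v,u=np.where(k[1]==i)
    P=plane(c,np.c_[u,v],45);print('nose px',len(u),P.mean(0).round(1));q=P[:,:2]-P[:,:2].mean(0);vv=np.linalg.svd(q)[2][0];s=q@vv;print(vv,s.min(),s.max(),'depth z',np.median(W[v,u,2]))
    # mat
    g=abs(W[...,2]-3)<8; g&=(hsv[...,2]>55)&(hsv[...,1]<60)
    mb=(295,180,410,300) if n=='side' else(255,140,340,235)
    mm=np.zeros((400,640),bool);mm[mb[1]:mb[3],mb[0]:mb[2]]=1
    g&=mm;v,u=np.where(g);P=plane(c,np.c_[u,v],3);print('mat',cv2.minAreaRect(P[:,:2].astype(np.float32)))
    # copper
    mm[:]=0;x0,y0,x1,y1=b2;mm[y0:y1,x0:x1]=1
    cu=mm&((hsv[...,0]<18))&(hsv[...,1]>70)&(hsv[...,2]>50)
    v,u=np.where(cu);P=plane(c,np.c_[u,v],53);o=np.argsort(P[:,0]);print('copper',len(u));print(np.c_[u,v,P[:,:2],W[v,u]][o][::max(1,len(o)//14)].round(0))
cv2.imwrite('pics/crops.png',np.vstack([np.hstack(out[:2]),np.hstack(out[2:])]))
E
```

```text
side nanfrac 0.00389453125
docktop 1251 ((404.2796936035156, -279.5796203613281), (186.0006103515625, 229.266357421875), 73.49845123291016) 61.40221279754496
nose px 606 [ 466.5 -327.6   45. ]
[0.34549042 0.93842228] -67.22915800484405 53.65368775108528 depth z 60.851728557105275
mat ((551.423095703125, -21.693710327148438), (345.8082275390625, 301.33270263671875), 28.482675552368164)
copper 86
[[457. 249. 453. 259. 455. 258.  58.]
 [456. 253. 465. 261. 467. 260.  59.]
 [454. 257. 478. 260. 477. 260.  53.]
 [453. 260. 486. 261. 489. 261.  60.]
 [451. 264. 499. 261. 499. 261.  55.]
 [449. 267. 509. 260. 509. 260.  53.]
 [448. 271. 520. 262. 521. 261.  57.]
 [446. 275. 532. 261. 533. 261.  55.]
 [445. 278. 541. 262. 542. 262.  58.]
 [443. 281. 551. 261. 550. 261.  51.]
 [444. 285. 559. 268. 559. 268.  51.]
 [445. 289. 568. 274. 569. 274.  59.]
 [445. 294. 580. 280. 581. 279.  58.]
 [445. 297. 587. 283. 587. 283.  56.]
 [446. 303. 600. 292. 601. 291.  58.]]
top nanfrac 0.0042578125
docktop 972 ((474.3439025878906, -326.421142578125), (138.3094024658203, 73.0229721069336), 71.27294921875
[... 160 characters left out ...]
0625, -6.895538330078125), (269.0897216796875, 300.900390625), 88.61734771728516)
copper 80
[[207. 216. 457. 259. 457. 259.  54.]
 [207. 211. 472. 259. 473. 260.  50.]
 [208. 207. 484. 257. 485. 258.  47.]
 [207. 205. 491. 260. 491. 260.  52.]
 [207. 202. 500. 260. 500. 261.  51.]
 [208. 198. 512. 257. 512. 257.  53.]
 [207. 196. 518. 261. 519. 261.  51.]
 [208. 193. 527. 258. 529. 260.  45.]
 [207. 191. 534. 261. 533. 260.  57.]
 [208. 188. 543. 258. 544. 260.  47.]
 [207. 186. 549. 261. 549. 260.  56.]
 [206. 184. 555. 265. 556. 265.  50.]
 [205. 181. 565. 268. 565. 269.  51.]
 [203. 178. 574. 274. 575. 275.  51.]
 [201. 175. 584. 281. 585. 282.  50.]
 [199. 171. 597. 288. 598. 289.  49.]]
```

View pics/crops.png

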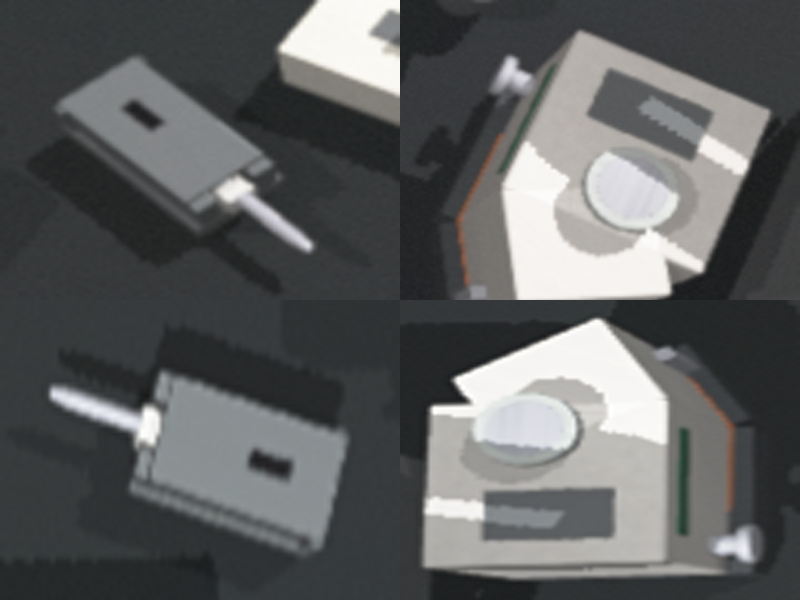

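The crops confirm it: the docked tool is the white one with the steel nose, with its tip at top (358,194) and side (299,195). The copper joint runs from beside the port to the latch, with its bend at side (443,281) and top (207,185). Next I refine the nose axis, mat, seam and obstacles.

```bash
python3 - <<'E'
from h import *
O=np.array([477.2,-317.9]);a=np.radians(71.27);ex=np.array([np.cos(a),np.sin(a)]);ey=np.array([-ex[1],ex[0]])
for n in('side','top'):
    c=dict(np.load(n+'.npz'));im=c['pixels'];W=world(c);hsv=cv2.cvtColor(im,cv2.COLOR_RGB2HSV)
    L=(W[...,:2]-O);lx=L@ex;ly=L@ey
    m=(lx>68)&(lx<150)&(abs(ly)<25)&(W[...,2]>20)
    v,u=np.where(m);P=plane(c,np.c_[u,v],44)[:,:2]-O
    X=P@ex;Y=P@ey;f=np.polyfit(X,Y,1);print(n,'nose n',len(u),'y at70,95,125',np.polyval(f,[70,95,125]).round(1),'tip x',X.max().round(1),'z med',np.nanmedian(W[m][:,2]))
    # mat: gray low, bright vs table
    box=(W[...,0]>380)&(W[...,0]<720)&(abs(W[...,1])<160)&(abs(W[...,2]-3)<8)
    g=box&(im.min(-1)>50)
    k=cv2.connectedComponentsWithStats(g.astype(np.uint8));i=1+np.argmax(k[2][1:,4]);v,u=np.where(k[1]==i)
    P=plane(c,np.c_[u,v],3)[:,:2];print(' mat',len(u),cv2.minAreaRect(P.astype(np.float32)),np.percentile(P,[1,99],axis=0).round())
    # copper straight & slanted fits
    cu=(hsv[...,0]<18)&(hsv[...,1]>70)&(hsv[...,2]>50)&(W[...,0]>420)&(W[...,0]<640)&(W[...,1]>240)&(W[...,1]<320)
    v,u=np.where(cu);P=plane(c,np.c_[u,v],53);p1=P[P[:,0]<546];p2=P[P[:,0]>558]
    f1=np.polyfit(p1[:,0],p1[:,1],1);f2=np.polyfit(p2[:,0],p2[:,1],1);xb=(f2[1]-f1[1])/(f1[0]-f2[0])
    print(' cu slopes',np.degrees(np.arctan([f1[0],f2[0]])).round(1),'bend',xb.round(1),np.polyval(f1,xb).round(1),'xrange',P[:,0].min().round(1),P[:,0].max().round(1))
    # port: points z 70..112, y 220..255, x 380..480
    m=(W[...,2]>70)&(W[...,2]<115)&(W[...,1]>220)&(W[...,1]<256)&(W[...,0]>370)&(W[...,0]<480)
    print(' port',m.sum(),np.percentile(W[m],[2,50,98],axis=0).round())
    # plinth ledge
    m=(abs(W[...,2]-50)<5)&(W[...,1]>225)&(W[...,1]<258)&(W[...,0]>450)&(W[...,0]<545);print(' ledge',m.sum(),np.percentile(W[m],[1,50,99],axis=0).round(1))
    # tall objects list
    t=((W[...,2]>30)&(W[...,0]>250)&(W[...,0]<900)&(abs(W[...,1])<450)).astype(np.uint8)
    k=cv2.connectedComponentsWithStats(t)
    for i in range(1,k[0]):
        if k[2][i,4]>40:
            q=W[k[1]==i];print('  obj',k[2][i,4],np.percentile(q,2,axis=0).round(),np.percentile(q,98,axis=0).round())
E
```

```text
side nose n 87 y at70,95,125 [2.7 2.9 3.2] tip x 128.3 z med 47.93110386354647
 mat 8300 ((549.6647338867188, -31.692550659179688), (341.1007995605469, 257.44219970703125), 0.3300378620624542) [[ 388. -157.]
 [ 708.   89.]]
 cu slopes [ 1.1 30.8] bend 546.7 260.8 xrange 453.4 602.2
 port 132 [[397. 226.  85.]
 [415. 235. 102.]
 [430. 255. 114.]]
 ledge 192 [[450.5 241.7  45.7]
 [498.7 249.5  51.3]
 [543.8 257.8  54.9]]
  obj 2691 [ 267. -295.   36.] [ 375. -100.   74.]
  obj 1259 [ 433. -392.   34.] [ 519. -213.   66.]
  obj 348 [278. 140.  31.] [341. 200.  75.]
  obj 8332 [389. 244.  47.] [626. 422. 237.]
  obj 302 [ 662. -329.   34.] [ 706. -288.  104.]
  obj 313 [ 688. -221.   32.] [ 747. -161.   85.]
  obj 739 [ 794. -319.   31.] [ 898. -120.   94.]
  obj 68 [ 811. -264.   39.] [ 826. -248.   95.]
  obj 296 [ 728. -114.   33.] [771. -72.  98.]
  obj 59 [ 811. -227.   34.] [ 826. -213.   97.]
  obj 72 [ 850. -265.   35.] [ 866. -249.   95.]
  obj 64 [ 812. -189.   37.] [ 826. -175.   97.]
  obj 500 [733. -34.  40.] [789.  21. 139.]
  obj 68 [ 851. -226.   35.] [ 866. -211.   95.]

[... 530 characters left out ...]
7] bend 548.7 259.3 xrange 456.9 603.2
 port 108 [[396. 228.  79.]
 [413. 234.  99.]
 [430. 255. 112.]]
 ledge 137 [[451.  242.9  45.1]
 [496.7 250.7  49.7]
 [543.5 257.6  54.5]]
  obj 3511 [792. 163.  37.] [899. 410. 214.]
  obj 1288 [ 794. -320.   32.] [ 898. -123.   94.]
  obj 406 [731. -36.  33.] [776.  18. 138.]
  obj 294 [723.  67.  32.] [771. 119. 133.]
  obj 225 [ 726. -118.   31.] [763. -74.  97.]
  obj 268 [ 689. -220.   31.] [ 749. -163.   84.]
  obj 236 [ 660. -331.   32.] [ 700. -289.  102.]
  obj 6590 [385. 245.  45.] [617. 421. 236.]
  obj 1206 [ 428. -392.   38.] [ 518. -215.   65.]
  obj 2570 [ 269. -297.   59.] [ 372. -104.   82.]
  obj 230 [280. 137.  31.] [344. 204.  73.]
```

```bash
python3 - <<'E'
from h import *
c=dict(np.load('top.npz'));W=world(c)
print('box',np.percentile(W[200:285,25:125].reshape(-1,3),[3,50,97],axis=0).round())
print('mat corners',plane(c,[(265,150),(327,147),(332,222),(268,226)],3).round())
c=dict(np.load('side.npz'));W=world(c)
print('box side',np.nanpercentile(W[240:340,560:635].reshape(-1,3),[3,50,97],axis=0).round())
E
```

```text
box [[nan nan nan]
 [nan nan nan]
 [nan nan nan]]
mat corners [[ 672.   92.    3.]
 [ 677. -106.    3.]
 [ 437. -117.    3.]
 [ 428.   81.    3.]]
box side [[321. 509.  66.]
 [449. 576. 240.]
 [520. 659. 245.]]
```

Call:
carry_out(
  targets=[
    [[0,0,-1],7.15,1],
    [[0,0,-1],7.15,1],
    [[0,0,-1],7.15,1],
    [[0,0,-1],7.15,1],
    [[0,0,-1],7.15,1],
    [[0,0,-1],7.15,1],
    [[0,0,-1],7.15,1],
    [[0,0,-1],7.15,1],
    [[0,0,-1],7.15,1],
    [[0,0,-1],7.15,1],
    [[0,0,-1],7.15,1],
    [[0,0,-1],7.15,1],
    [[0,0,-1],7.15,1],
  ],
)

```text
t: 1.18
eef_pos: [160.9, 577.6, 352.6]
ee_rot: [0.0, 0.813, 0.582, -0.001]
force: [-0.4, 0.0, -0.9]
width: 88.0
gripper_force: 0.0
```

Call:
carry_out(
  targets=[
    [[0,3,0],0,1],
    [[0,3.5,0],0,1],
    [[0,3.5,0],0,1],
    [[0,3.5,0],0,1],
    [[0,3.5,0],0,1],
    [[0,3.5,0],0,1],
    [[0,3.5,0],0,1],
    [[0,3.5,0],0,1],
    [[0,3.5,0],0,1],
    [[0,1,0],0,1],
  ],
)

```text
t: 2.02
eef_pos: [469.0, 473.9, 351.5]
ee_rot: [0.001, 0.813, 0.583, -0.0]
force: [-0.7, 0.3, -0.2]
width: 87.9
gripper_force: 0.0
```

```bash
cat >> h.py <<'E'
from scipy.spatial.transform import Rotation as Ro
def pose():
    s=r.state();w,x,y,z=s['ee_rot'];R=Ro.from_quat([x,y,z,w]).as_matrix()
    return np.array(s['eef_pos']),R,np.degrees(np.arctan2(R[1,0],R[0,0])),s
def go(target):
    p,R,h,s=pose();print('t',round(s['t'],2),'p',p.round(1),'head',h.round(2),'F',np.round(s['force'],1),'w',round(s['width'],1),'g',round(s['gripper_force'],1))
    if target is not None: print(' tool shift cm to target',(R.T@(np.array(target)-p)/10).round(2))
E
python3 -c "
from h import *
go([506.4,-225.4,150])"
```

```text
t 2.02 p [469.  473.9 351.5] head 71.27 F [-0.7  0.3 -0.2] w 87.9 g 0.0
 tool shift cm to target [-65.    25.96  20.29]
```

Call:
carry_out(
  targets=[
    [[-1.5,0.6,0],0,1],
    [[-3,1.2,0],0,1],
    [[-3.5,1.4,0],0,1],
    [[-3.5,1.4,0],0,1],
    [[-3.5,1.4,0],0,1],
    [[-3.5,1.4,0],0,1],
    [[-3.5,1.4,0],0,1],
    [[-3.5,1.4,0],0,1],
    [[-3.5,1.4,0],0,1],
    [[-3.5,1.4,0],0,1],
    [[-3.5,1.4,0],0,1],
    [[-3.5,1.4,1],0,1],
    [[-3.5,1.4,2],0,1],
    [[-3.5,1.4,2],0,1],
    [[-3.5,1.4,2],0,1],
    [[-3.5,1.4,2],0,1],
    [[-3.5,1.4,2],0,1],
    [[-3.5,1.4,2],0,1],
    [[-3.5,1.4,2],0,1],
    [[-1,0.36,2],0,1],
  ],
)

```text
t: 3.68
eef_pos: [504.4, -220.9, 185.1]
ee_rot: [0.001, 0.812, 0.583, -0.0]
force: [1.2, 0.1, 0.8]
width: 87.8
gripper_force: 0.0
```

```bash
python3 -c "
from h import *
go([506.4,-225.4,23])"
```

```text
t 3.68 p [ 504.4 -220.9  185.1] head 71.35 F [1.2 0.1 0.8] w 87.8 g 0.0
 tool shift cm to target [-0.33  0.3  16.21]
```

Call:
carry_out(
  targets=[
    [[-0.3,0.3,1],0,1],
    [[0,0,2],0,1],
    [[0,0,2],0,1],
    [[0,0,2],0,1],
    [[0,0,2],0,1],
    [[0,0,2],0,1],
    [[0,0,2],0,1],
    [[0,0,1.5],0,1],
    [[0,0,1.2],0,1],
    [[0,0,0.5],0,1],
    [[0,0,0],0,1],
  ],
)

```text
t: 4.6
eef_pos: [505.0, -218.5, 23.1]
ee_rot: [-0.001, 0.811, 0.584, -0.0]
force: [-0.1, -0.3, 0.7]
width: 87.8
gripper_force: 0.0
```

```bash
python3 - <<'E'
from h import *
go([506.4,-225.4,23])
o=[]
for n,(x,y) in(('side',(285,180)),('top',(370,200))):
    c=cap(n);o.append(cv2.resize(c['pixels'][y-37:y+38,x-50:x+50,::-1],(400,300),interpolation=cv2.INTER_CUBIC))
cv2.imwrite('pics/g1.png',np.hstack(o))
E
```

```text
t 4.6 p [ 505.  -218.5   23.1] head 71.53 F [-0.1 -0.3  0.7] w 87.8 g 0.0
 tool shift cm to target [-0.61  0.35  0.01]
```

View pics/g1.png

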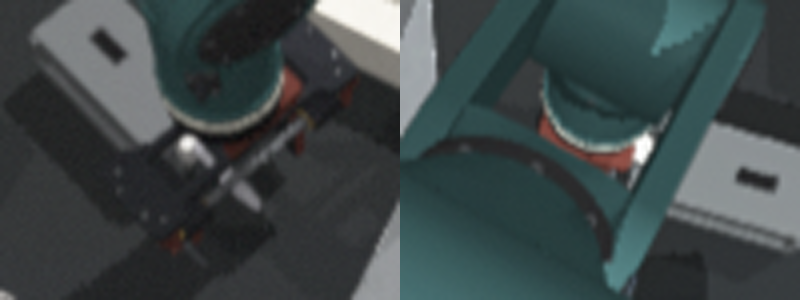

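The nose lies between the open fingers: side crop nose (200,160) to (250,200), with the fingers on either side. I'll correct the small offset and close.

Call:
carry_out(
  targets=[
    [[-0.5,0.3,0],0,1],
    [[0,0,0],0,0],
    [[0,0,0],0,-0.6],
    [[0,0,0],0,-1],
    [[0,0,0],0,-1],
    [[0,0,0],0,-1],
    [[0,0,0],0,-1],
    [[0,0,0],0,-1],
    [[0,0,0],0,-1],
    [[0,0,0],0,-1],
    [[0,0,0],0,-1],
    [[0,0,0],0,-1],
  ],
)

```text
t: 5.7
eef_pos: [506.9, -225.8, 23.9]
ee_rot: [-0.0, 0.812, 0.584, -0.0]
force: [0.6, -0.2, -0.9]
width: 18.1
gripper_force: 0.0
```

```bash
python3 - <<'E'
from h import *
go([506.4,-225.4,23])
E
```

```text
t 5.7 p [ 506.9 -225.8   23.9] head 71.47 F [ 0.6 -0.2 -0.9] w 18.1 g 0.0
 tool shift cm to target [ 0.02 -0.06  0.09]
```

Still closing.

Call:
carry_out(
  targets=[
    [[0,0,0],0,-1],
    [[0,0,0],0,-1],
    [[0,0,0],0,-1],
    [[0,0,0],0,-1],
    [[0,0,0],0,-1],
  ],
)

```text
t: 6.12
eef_pos: [507.1, -225.9, 24.0]
ee_rot: [0.0, 0.812, 0.584, -0.0]
force: [0.4, -0.2, -1.4]
width: 11.1
gripper_force: 30.0
```

Call:
carry_out(
  targets=[
    [[0.2,0,0],0,-1],
    [[0.5,0,0],0,-1],
    [[0.8,0,0],0,-1],
    [[1,0,0],0,-1],
    [[1,0,0],0,-1],
    [[1,0,0],0,-1],
    [[1,0,0],0,-1],
    [[1,0,0],0,-1],
    [[1,0,0],0,-1],
    [[1,0,0],0,-1],
    [[1,0,0],0,-1],
    [[1,0,0],0,-1],
    [[1,0,0],0,-1],
    [[1,0,0],0,-1],
    [[1,0,0],0,-1],
    [[1,0,0],0,-1],
    [[1,0,0],0,-1],
    [[0.5,0,0],0,-1],
    [[0,0,0],0,-1],
  ],
)

```text
t: 7.7
eef_pos: [558.1, -72.9, 23.9]
ee_rot: [-0.0, 0.811, 0.585, 0.0]
force: [0.8, -0.2, -1.1]
width: 11.3
gripper_force: 30.0
```

```bash
python3 - <<'E'
from h import *
go([592,49,40])
o=[]
for n,(x,y) in(('side',(310,210)),('top',(350,190))):
    c=cap(n);o.append(cv2.resize(c['pixels'][y-60:y+60,x-80:x+80,::-1],(400,300),interpolation=cv2.INTER_CUBIC))
cv2.imwrite('pics/g2.png',np.hstack(o))
E
```

```text
t 7.7 p [558.1 -72.9  23.9] head 71.55 F [ 0.8 -0.2 -1.1] w 11.3 g 30.0
 tool shift cm to target [12.63 -0.64 -1.61]
```

View pics/g2.png

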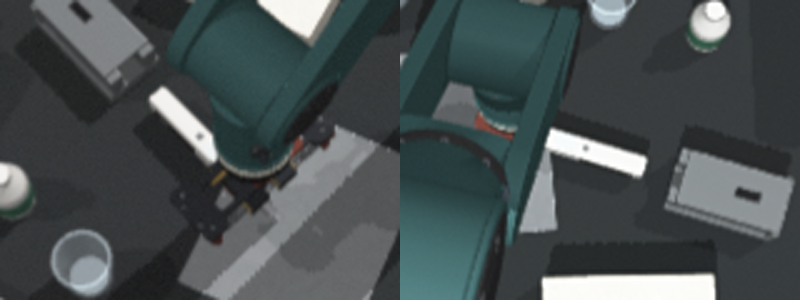

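The sniffer is fully out: its handle shows at side crop (180,125) and top crop (600,150), level, with the dock empty behind it. Now I carry it over the mat and turn it to lie wholly on it.

Call:
carry_out(
  targets=[
    [[0.3,0,-0.5],0,-1],
    [[0.8,-0.1,-0.7],0,-1],
    [[1.2,-0.1,-0.5],1,-1],
    [[1.3,-0.1,0],2,-1],
    [[1.3,0,0],2,-1],
    [[1.3,0,0],2,-1],
    [[1.3,0,0],2,-1],
    [[1.3,0,0],2,-1],
    [[1.3,0,0],2,-1],
    [[1.3,0,0],2,-1],
    [[0.8,0,0],2,-1],
    [[0.4,0,0],2,-1],
    [[0,0,0],1,-1],
    [[0,0,0],1,-1],
    [[0,0,0],0,-1],
  ],
)

```text
t: 9.05
eef_pos: [607.9, 40.4, 41.3]
ee_rot: [0.0, 0.905, 0.426, -0.0]
force: [0.4, -0.8, -1.5]
width: 11.1
gripper_force: 30.0
```

```bash
python3 - <<'E'
from h import *
go([592,49,8])
c=cap('side');W=world(c);im=c['pixels']
m=(W[...,2]>15)&(W[...,2]<90)&(abs(W[...,0]-540)<90)&(W[...,1]<5)&(W[...,1]>-120)
m&=(im.min(-1)>130)
v,u=np.where(m);P=W[m];print(len(u));p,R,h,s=pose()
L=(P-p)@R
for lo in range(-170,-60,20):
    q=L[(L[:,0]>=lo)&(L[:,0]<lo+20)]
    if len(q):print(lo,len(q),np.median(p[2]-q[:,2]).round(1),np.median(q[:,1]).round(1))
print(L[:,0].min())
E
```

```text
t 9.05 p [607.9  40.4  41.3] head 50.44 F [ 0.4 -0.8 -1.5] w 11.1 g 30.0
 tool shift cm to target [-0.35 -1.78  3.33]
70
-170 16 62.0 7.1
-150 1 60.7 10.7
-110 15 63.8 7.1
-90 36 65.4 5.5
-70 2 61.9 9.3
-162.53056386478437
```

Call:
carry_out(
  targets=[
    [[-0.1,-0.4,0.2],0,-1],
    [[-0.1,-0.6,0.4],0,-1],
    [[-0.1,-0.5,0.5],0,-1],
    [[0,0,0.5],0,-1],
    [[0,0,0.5],0,-1],
    [[0,0,0.4],0,-1],
    [[0,0,0.3],0,-1],
    [[0,0,0.2],0,-1],
    [[0,0,0.1],0,-1],
    [[0,0,0.1],0,-1],
    [[0,0,0],0,-1],
    [[0,0,0],0,-1],
  ],
)

```text
t: 10.1
eef_pos: [594.7, 47.7, 9.0]
ee_rot: [0.0, 0.905, 0.426, 0.0]
force: [-0.9, 0.2, -0.8]
width: 11.2
gripper_force: 30.0
```

Call:
carry_out(
  targets=[
    [[0,0,0.1],0,-1],
    [[0,0,0.1],0,-1],
    [[0,0,0.05],0,-1],
    [[0,0,0],0,-1],
  ],
)

```text
t: 10.43
eef_pos: [595.0, 47.8, 6.9]
ee_rot: [0.0, 0.905, 0.426, 0.0]
force: [0.5, 0.9, 4.1]
width: 11.4
gripper_force: 30.0
```

Contact with about 4 N. Release and lift.

Call:
carry_out(
  targets=[
    [[0,0,0],0,-0.5],
    [[0,0,0],0,-0.2],
    [[0,0,0],0,0],
    [[0,0,0],0,0],
    [[0,0,0],0,0],
    [[0,0,0],0,0],
    [[0,0,-1],0,0.2],
    [[0,0,-2],0,0.2],
    [[0,0,-2.5],0,0.2],
    [[0,0,-2.5],0,0.2],
    [[-1,0,-2],0,0.2],
    [[-2,0,0],0,0.2],
    [[-2,0,0],0,0.2],
    [[-2,0,0],0,0.2],
    [[-1.7,0,0],0,0.2],
    [[-1,0,0],0,0.2],
    [[0,0,0],0,0.2],
  ],
)

```text
t: 11.85
eef_pos: [531.6, -28.1, 107.0]
ee_rot: [-0.0, 0.905, 0.426, -0.0]
force: [-0.5, 0.9, 0.5]
width: 52.3
gripper_force: 0.0
```

```bash
python3 - <<'E'
from h import *
go([532,-27,6])
o=[]
for n,(x,y) in(('side',(350,230)),('top',(310,190))):
    c=cap(n);o.append(cv2.resize(c['pixels'][y-60:y+60,x-80:x+80,::-1],(400,300),interpolation=cv2.INTER_CUBIC))
    W=world(c);im=c['pixels']
    m=(W[...,2]>20)&(W[...,2]<45)&(abs(W[...,0]-550)<110)&(abs(W[...,1])<110)&(im.min(-1)>120)
    v,u=np.where(m);P=plane(c,np.c_[u,v],31);print(n,len(u),cv2.minAreaRect(P[:,:2].astype(np.float32)),np.median(W[m][:,2]))
cv2.imwrite('pics/g3.png',np.hstack(o))
E
```

```text
t 11.85 p [531.6 -28.1 107. ] head 50.39 F [-0.5  0.9  0.5] w 52.3 g 0.0
 tool shift cm to target [ 0.12 -0.04 10.1 ]
side 347 ((553.271484375, -2.5171966552734375), (191.90304565429688, 24.817991256713867), 48.92648696899414) 32.08706994915951
top 114 ((547.701904296875, -9.592178344726562), (175.050048828125, 24.420177459716797), 49.827178955078125) 29.423710328196535
```

View pics/g3.png

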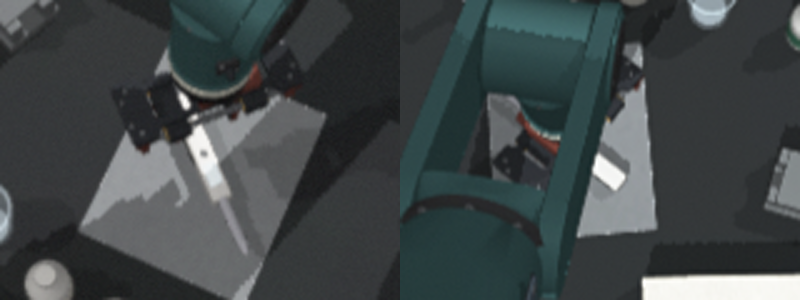

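The sniffer lies wholly on the mat: handle at side crop (205,155), nose tip at (243,250). The gripper is above its handle. Now I descend and regrasp.

Call:
carry_out(
  targets=[
    [[0,0,1],0,0.2],
    [[0,0,2],0,0.2],
    [[0,0,2],0,0.2],
    [[0,0,2],0,0.2],
    [[0,0,1.5],0,0.2],
    [[0,0,1],0,0.2],
    [[0,0,0.5],0,0.2],
    [[0,0,0],0,0.2],
    [[0,0,0],0,-1],
    [[0,0,0],0,-1],
    [[0,0,0],0,-1],
    [[0,0,0],0,-1],
    [[0,0,0],0,-1],
    [[0,0,0],0,-1],
    [[0,0,0],0,-1],
    [[0,0,0],0,-1],
    [[0,0,0],0,-1],
  ],
)

```text
t: 13.37
eef_pos: [533.4, -27.2, 7.1]
ee_rot: [0.0, 0.905, 0.426, 0.0]
force: [-0.5, -0.2, 5.4]
width: 23.5
gripper_force: 30.0
```

Call:
carry_out(
  targets=[
    [[0,0,-0.4],0,-1],
    [[0,0,-1],0,-1],
    [[0,0,-1.5],0,-1],
    [[0,0,-1.5],0,-1],
    [[0,0,-1.6],0,-1],
    [[0.5,-0.7,-1],0,-1],
    [[1,-1.4,0],0,-1],
    [[1.3,-1.8,0],0,-1],
    [[1.3,-1.8,0],0,-1],
    [[1.3,-1.8,0],0,-1],
    [[1.3,-1.8,0],0,-1],
    [[0.9,-1.2,0],0,-1],
    [[0.4,-0.5,0],0,-1],
    [[0,0,0],0,-1],
  ],
)

```text
t: 14.53
eef_pos: [498.1, 106.1, 76.6]
ee_rot: [-0.0, 0.904, 0.427, -0.0]
force: [0.4, -0.5, -2.3]
width: 23.7
gripper_force: 30.0
```

Call:
carry_out(
  targets=[
    [[0,0,0],-2,-1],
    [[0,0,0],-4,-1],
    [[0,0,0],-4,-1],
    [[0,0,0],-4,-1],
    [[0,0,0],-4,-1],
    [[0,0,0],-4,-1],
    [[0,0,0],-4,-1],
    [[0,0,0],-4,-1],
    [[0,0,0],-4,-1],
    [[0,0,0],-4,-1],
    [[0,0,0],-4,-1],
    [[0,0,0],-4,-1],
    [[0,0,0],-4,-1],
    [[0,0,0],-3,-1],
    [[0,0,0],-1.6,-1],
    [[0,0,0],0,-1],
    [[0,0,0],0,-1],
  ],
)

```text
t: 15.95
eef_pos: [499.2, 104.0, 76.5]
ee_rot: [0.0, 0.609, 0.793, -0.0]
force: [0.6, -0.5, -1.4]
width: 23.6
gripper_force: 30.0
```

```bash
python3 - <<'E'
from h import *
go([499.4,105,60])
o=[]
p,R,h,s=pose()
for n,(x,y) in(('side',(440,250)),('top',(220,200))):
    c=cap(n);o.append(cv2.resize(c['pixels'][y-60:y+60,x-80:x+80,::-1],(400,300),interpolation=cv2.INTER_CUBIC))
    W=world(c);L=(W-p)@R
    m=(L[...,0]>66)&(L[...,0]<140)&(abs(L[...,1])<15)&(L[...,2]<5)&(L[...,2]>-40)
    v,u=np.where(m)
    if len(u):
        P=(plane(c,np.c_[u,v],p[2]+17.9+4)-p)@R;f=np.polyfit(P[:,0],P[:,1],1);print(n,len(u),'lat at 70,130',np.polyval(f,[70,130]).round(1),'xmax',P[:,0].max().round(1),np.percentile(P[:,0],99).round(1),'top z rel',[np.median(-L[m][(L[m][:,0]>a)&(L[m][:,0]<a+20),2]).round(1) for a in(70,90,110)])
cv2.imwrite('pics/g4.png',np.hstack(o))
E
```

```text
t 15.95 p [499.2 104.   76.5] head 104.98 F [ 0.6 -0.5 -1.4] w 23.6 g 30.0
 tool shift cm to target [0.09 0.05 1.65]
side 110 lat at 70,130 [-2.4 -1. ] xmax 129.9 129.5 top z rel [np.float64(24.5), np.float64(24.9), np.float64(22.9)]
top 85 lat at 70,130 [-0.1 -1.4] xmax 131.8 130.0 top z rel [np.float64(22.9), np.float64(22.2), np.float64(22.2)]
```

View pics/g4.png

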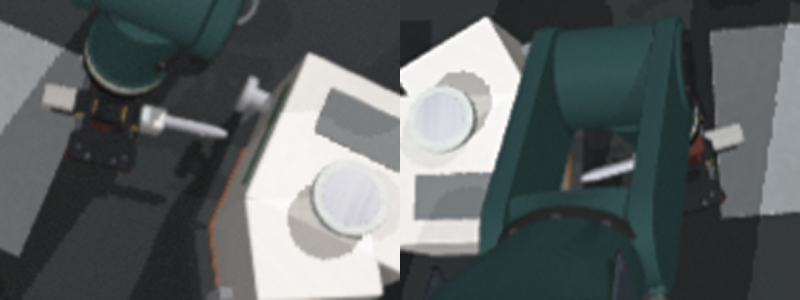

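The sniffer is held straight: tip at side crop (226,133), pointing at the joint's start beside the port, and 130 mm ahead of the TCP as expected. I lower it, then approach.

Call:
carry_out(
  targets=[
    [[0,0,0.4],0,-1],
    [[0,0,0.8],0,-1],
    [[0,0,0.9],0,-1],
    [[0,0,0.7],0,-1],
    [[0,0,0.3],0,-1],
    [[0.3,0,0],0,-1],
    [[0.5,0.1,0],0,-1],
    [[0.5,0,0],0,-1],
    [[0.5,0,0],0,-1],
    [[0.4,0,0],0,-1],
    [[0.2,0,0],0,-1],
    [[0.1,0,0.1],0,-1],
    [[0,0,0.1],0,-1],
    [[0,0,0.1],0,-1],
    [[0,0,0],0,-1],
    [[0,0,0],0,-1],
  ],
)

```text
t: 17.38
eef_pos: [493.4, 128.9, 42.4]
ee_rot: [-0.0, 0.608, 0.794, -0.0]
force: [0.4, -1.1, -1.7]
width: 24.0
gripper_force: 30.0
```

```bash
cat >> h.py <<'E'
def tip(TX=130.,TY=-1.2,TZ=17.9):
    p,R,h,s=pose();return p+R@np.array([TX,TY,-TZ])
E
python3 - <<'E'
from h import *
go(None);print(tip().round(1))
p,R,h,s=pose()
for n in('side','top'):
    c=cap(n);W=world(c);L=(W-p)@R
    m=(L[...,0]>70)&(L[...,0]<126)&(abs(L[...,1])<11)&(L[...,2]<-15)&(L[...,2]>-35)&(c['pixels'].min(-1)>90)
    v,u=np.where(m)
    if len(u)>15:
        P=(plane(c,np.c_[u,v],p[2]+17.9+4)-p)@R;f=np.polyfit(P[:,0],P[:,1],1);print(n,len(u),'lat',np.polyval(f,[70,130]).round(1),P[:,0].max().round(1),'ztop',np.median(W[m][:,2]).round(1))
E
```

```text
t 17.38 p [493.4 128.9  42.4] head 105.07 F [ 0.4 -1.1 -1.7] w 24.0 g 30.0
[458.4 254.1  60.2]
side 88 lat [-1.9 -1.1] 125.6 ztop 66.3
top 18 lat [-2.4  8.6] 105.4 ztop 64.4
```

Call:
carry_out(
  targets=[
    [[0.1,0,0.1],0,-1],
    [[0.1,0,0.1],0,-1],
    [[0,0,0],0,-1],
    [[0,0,0],0,-1],
  ],
)

```text
t: 17.82
eef_pos: [492.8, 131.0, 40.4]
ee_rot: [-0.0, 0.608, 0.794, -0.0]
force: [0.5, 0.1, -0.6]
width: 23.6
gripper_force: 30.0
```

```bash
python3 - <<'E'
from h import *
go(None);print(tip().round(1))
o=[]
for n,(x,y) in(('side',(440,255)),('top',(210,210))):
    c=cap(n);o.append(cv2.resize(c['pixels'][y-30:y+30,x-40:x+40,::-1],(400,300),interpolation=cv2.INTER_CUBIC))
cv2.imwrite('pics/g5.png',np.hstack(o))
E
```

```text
t 17.82 p [492.8 131.   40.4] head 105.08 F [ 0.5  0.1 -0.6] w 23.6 g 30.0
[457.8 256.2  58.3]
```

View pics/g5.png

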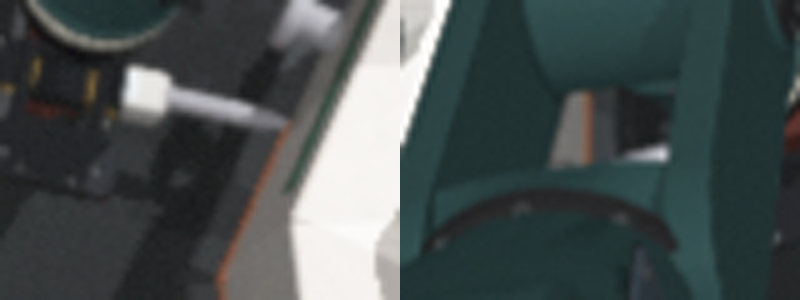

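The tip is at the start of the copper edge (side crop (290,125)), just under the port. Slight lowering and approach.

Call:
carry_out(
  targets=[
    [[0.1,-0.05,0.05],0,-1],
    [[0.05,-0.05,0.05],0,-1],
    [[0,0,0],0,-1],
    [[0,0,0],0,-1],
    [[0,0,0],0,-1],
  ],
)

```text
t: 18.33
eef_pos: [491.5, 132.2, 39.4]
ee_rot: [0.0, 0.608, 0.794, -0.0]
force: [-0.3, -0.7, -1.7]
width: 24.0
gripper_force: 30.0
```

```bash
python3 - <<'E'
from h import *
go(None);print(tip().round(1))
E
```

```text
t 18.33 p [491.5 132.2  39.4] head 105.08 F [-0.3 -0.7 -1.7] w 24.0 g 30.0
[456.5 257.4  57.3]
```

Call:
carry_out(
  targets=[
    [[-0.02,0.1,0.03],0,-1],
    [[-0.05,0.2,0.03],0,-1],
    [[-0.05,0.2,0],0,-1],
    [[-0.05,0.2,0],0,-1],
    [[-0.05,0.2,0],0,-1],
    [[-0.05,0.2,0],0,-1],
    [[-0.05,0.2,0],0,-1],
    [[-0.05,0.2,0],0,-1],
    [[-0.05,0.2,0],0,-1],
    [[-0.05,0.2,0],0,-1],
    [[-0.05,0.2,0],0,-1],
    [[-0.05,0.2,0],0,-1],
    [[-0.05,0.2,0],0,-1],
    [[-0.05,0.2,0],0,-1],
    [[-0.05,0.2,0],0,-1],
  ],
)

```text
t: 19.58
eef_pos: [521.6, 132.8, 38.9]
ee_rot: [0.0, 0.608, 0.794, -0.0]
force: [-0.1, 0.3, -1.6]
width: 23.7
gripper_force: 30.0
```

```bash
python3 - <<'E'
from h import *
go(None);print(tip().round(1))
o=[]
c=cap('side');o=cv2.resize(c['pixels'][225:285,400:480,::-1],(800,600),interpolation=cv2.INTER_CUBIC)
cv2.imwrite('pics/g6.png',o)
p,R,h,s=pose();W=world(c);L=(W-p)@R
m=(L[...,0]>70)&(L[...,0]<126)&(abs(L[...,1])<11)&(L[...,2]<-15)&(L[...,2]>-35)&(c['pixels'].min(-1)>90)
v,u=np.where(m);P=(plane(c,np.c_[u,v],p[2]+21.9)-p)@R;f=np.polyfit(P[:,0],P[:,1],1);print('lat',np.polyval(f,[70,130]).round(1),'ztop',np.median(W[m][:,2]).round(1))
E
```

```text
t 19.58 p [521.6 132.8  38.9] head 105.08 F [-0.1  0.3 -1.6] w 23.7 g 30.0
[486.6 258.   56.7]
lat [-2.7 -1.1] ztop 62.8
```

View pics/g6.png

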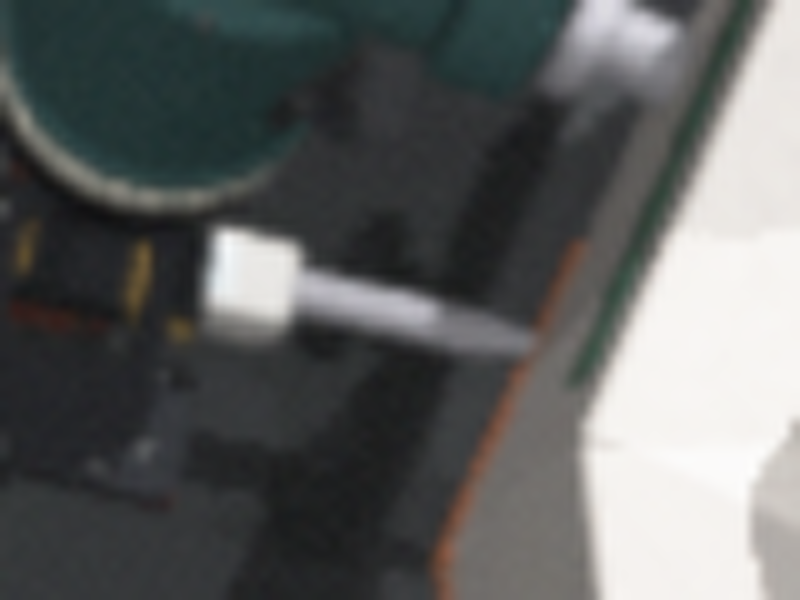

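The tip rides right at the copper line (crop (535,340)); the line's start is at (583,240) and the bend at (440,555). No contact force. Continuing.

Call:
carry_out(
  targets=[
    [[-0.05,0.2,0],0,-1],
    [[-0.05,0.2,0],0,-1],
    [[-0.05,0.2,0],0,-1],
    [[-0.05,0.2,0],0,-1],
    [[-0.05,0.2,0],0,-1],
    [[-0.05,0.2,0],0,-1],
    [[-0.05,0.2,0],0,-1],
    [[-0.05,0.2,0],0,-1],
    [[-0.05,0.2,0],0,-1],
    [[-0.05,0.2,0],0,-1],
    [[-0.05,0.2,0],0,-1],
    [[-0.05,0.2,0],0,-1],
    [[-0.05,0.2,0],0,-1],
    [[-0.05,0.2,0],0,-1],
    [[-0.05,0.2,0],0,-1],
    [[-0.05,0.2,0],0,-1],
    [[-0.05,0.2,0],0,-1],
    [[-0.05,0.2,0],0,-1],
    [[-0.05,0.2,0],0,-1],
    [[-0.05,0.2,0],0,-1],
  ],
)

```text
t: 21.3
eef_pos: [562.8, 133.5, 38.8]
ee_rot: [-0.0, 0.608, 0.794, -0.0]
force: [-0.6, -0.2, -1.2]
width: 24.3
gripper_force: 30.0
```

```bash
python3 - <<'E'
from h import *
go(None);print(tip().round(1))
E
```

```text
t 21.3 p [562.8 133.5  38.8] head 105.08 F [-0.6 -0.2 -1.2] w 24.3 g 30.0
[527.8 258.7  56.7]
```

Call:
carry_out(
  targets=[
    [[-0.05,0.2,0],0,-1],
    [[-0.05,0.2,0],0,-1],
    [[-0.05,0.2,0],0,-1],
    [[-0.05,0.2,0],0,-1],
    [[-0.05,0.2,0],0,-1],
    [[-0.05,0.2,0],0,-1],
    [[-0.05,0.2,0],0,-1],
    [[-0.05,0.2,0],0,-1],
    [[-0.05,0.2,0],0,-1],
    [[-0.05,0.2,0],0,-1],
    [[0.054,0.2,0],0,-1],
    [[0.054,0.2,0],0,-1],
    [[0.054,0.2,0],0,-1],
    [[0.054,0.2,0],0,-1],
    [[0.054,0.2,0],0,-1],
    [[0.054,0.2,0],0,-1],
    [[0.054,0.2,0],0,-1],
    [[0.054,0.2,0],0,-1],
  ],
)

```text
t: 22.8
eef_pos: [597.7, 142.3, 38.8]
ee_rot: [-0.0, 0.608, 0.794, -0.0]
force: [0.2, -0.6, -1.8]
width: 23.8
gripper_force: 30.0
```

```bash
python3 - <<'E'
from h import *
go(None);t=tip();print(t.round(1), 'line y at x',260.2+(t[0]-547.9)*np.tan(np.radians(30.6)))
c=cap('side');o=cv2.resize(c['pixels'][255:315,400:480,::-1],(800,600),interpolation=cv2.INTER_CUBIC)
cv2.imwrite('pics/g7.png',o)
E
```

```text
t 22.8 p [597.7 142.3  38.8] head 105.08 F [ 0.2 -0.6 -1.8] w 23.8 g 30.0
[562.7 267.6  56.7] line y at x 268.96200678217974
```

View pics/g7.png

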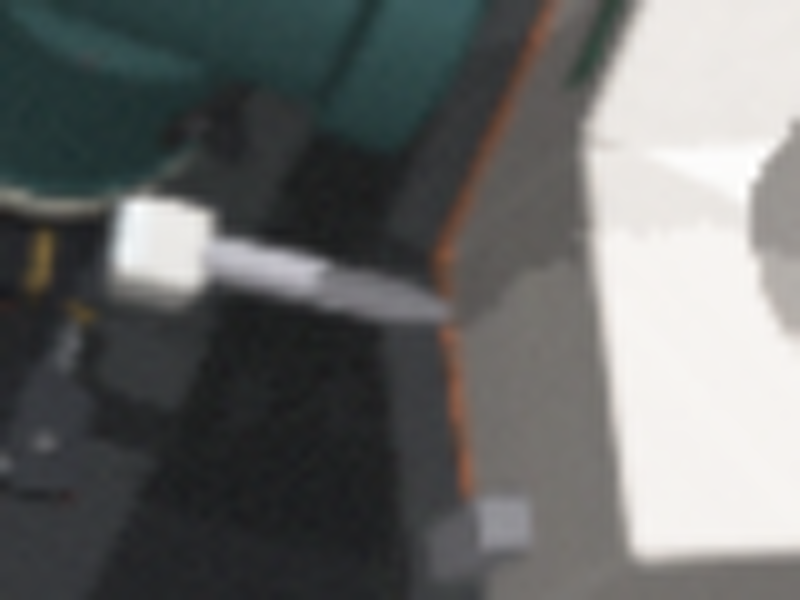

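The tip is on the copper just past the bend (crop (450,310)). The latch is at (490,530). Continuing to the end.

Call:
carry_out(
  targets=[
    [[0.052,0.2,0],0,-1],
    [[0.052,0.2,0],0,-1],
    [[0.052,0.2,0],0,-1],
    [[0.052,0.2,0],0,-1],
    [[0.052,0.2,0],0,-1],
    [[0.052,0.2,0],0,-1],
    [[0.052,0.2,0],0,-1],
    [[0.052,0.2,0],0,-1],
    [[0.052,0.2,0],0,-1],
    [[0.052,0.2,0],0,-1],
    [[0.052,0.2,0],0,-1],
    [[0.052,0.2,0],0,-1],
    [[0.052,0.2,0],0,-1],
    [[0.052,0.2,0],0,-1],
    [[0.052,0.2,0],0,-1],
    [[0.052,0.2,0],0,-1],
    [[0.052,0.2,0],0,-1],
    [[0.052,0.2,0],0,-1],
    [[0.052,0.2,0],0,-1],
  ],
)

```text
t: 24.43
eef_pos: [631.9, 161.7, 38.8]
ee_rot: [0.0, 0.608, 0.794, -0.0]
force: [0.1, 1.1, -1.4]
width: 24.2
gripper_force: 30.0
```

```bash
python3 - <<'E'
from h import *
go(None);t=tip();print(t.round(1), 'line y at x',260.2+(t[0]-547.9)*np.tan(np.radians(30.6)))
E
```

```text
t 24.43 p [631.9 161.7  38.8] head 105.07 F [ 0.1  1.1 -1.4] w 24.2 g 30.0
[596.9 286.9  56.7] line y at x 289.18105499199044
```

Call:
carry_out(
  targets=[
    [[0.052,0.2,0],0,-1],
    [[0.052,0.2,0],0,-1],
    [[0,0,0],0,-1],
    [[0,0,0],0,-1],
    [[-0.3,-0.1,0],0,-1],
    [[-0.8,-0.3,0],0,-1],
    [[-1.2,-1,0],0,-1],
    [[-1.2,-1.4,-1],0,-1],
    [[-1.3,-1.7,-1],0,-1],
    [[-1.5,-1.7,-1],0,-1],
    [[-1.5,-1.7,-1],0,-1],
    [[-1.5,-1.7,0],0,-1],
    [[-1.5,-1.7,0],0,-1],
    [[-1.5,-1.5,0],0,-1],
    [[-1.4,-1.4,0],0,-1],
    [[-1.2,-1,0],0,-1],
    [[-0.7,-0.4,0],0,-1],
    [[0,0,0],0,-1],
  ],
)

```text
t: 25.93
eef_pos: [524.1, -29.5, 79.0]
ee_rot: [-0.0, 0.609, 0.793, -0.0]
force: [0.1, -0.2, -2.0]
width: 23.7
gripper_force: 30.0
```

Call:
carry_out(
  targets=[
    [[0,0,0],2,-1],
    [[0,0,0],4,-1],
    [[0,0,0],4,-1],
    [[0,0,0],4,-1],
    [[0,0,0],4,-1],
    [[0,0,0],4,-1],
    [[0,0,0],4,-1],
    [[0,0,0],4,-1],
    [[0,0,0],4,-1],
    [[0,0,0],4,-1],
    [[0,0,0],4,-1],
    [[0,0,0],4,-1],
    [[0,0,0],4,-1],
    [[0,0,0],3,-1],
    [[0,0,0],1.6,-1],
    [[0,0,0],0,-1],
    [[0,0,0],0,-1],
  ],
)

```text
t: 27.35
eef_pos: [525.5, -27.2, 78.9]
ee_rot: [0.0, 0.904, 0.427, 0.0]
force: [0.3, 0.3, -1.3]
width: 24.2
gripper_force: 30.0
```

```bash
python3 - <<'E'
from h import *
go([533,-27,7.1])
E
```

```text
t 27.35 p [525.5 -27.2  78.9] head 50.55 F [ 0.3  0.3 -1.3] w 24.2 g 30.0
 tool shift cm to target [0.49 0.57 7.18]
```

Call:
carry_out(
  targets=[
    [[0.2,0.2,0.5],0,-1],
    [[0.2,0.2,1],0,-1],
    [[0.1,0.1,1.2],0,-1],
    [[0,0,1.2],0,-1],
    [[0,0,1],0,-1],
    [[0,0,0.8],0,-1],
    [[0,0,0.6],0,-1],
    [[0,0,0.3],0,-1],
    [[0,0,0.2],0,-1],
    [[0,0,0.15],0,-1],
    [[0,0,0.1],0,-1],
    [[0,0,0.1],0,-1],
    [[0,0,0.05],0,-1],
    [[0,0,0],0,-1],
    [[0,0,0],0,-1],
  ],
)

```text
t: 28.6
eef_pos: [532.5, -26.9, 7.1]
ee_rot: [0.0, 0.905, 0.426, 0.0]
force: [-0.0, 0.8, -0.5]
width: 23.9
gripper_force: 30.0
```

Call:
carry_out(
  targets=[
    [[0,0,0.05],0,-1],
    [[0,0,0.03],0,-1],
    [[0,0,0],0,-1],
    [[0,0,0],0,-0.4],
    [[0,0,0],0,-0.2],
    [[0,0,0],0,0],
    [[0,0,0],0,0],
    [[0,0,0],0,0.2],
    [[0,0,0],0,0.2],
    [[0,0,-0.5],0,0.2],
    [[0,0,-1],0,0.2],
    [[0,0,-2],0,0.2],
    [[0,0,-3],0,0.2],
    [[0,0,-3],0,0.2],
    [[0,0,-3],0,0.2],
    [[-2,0,-2],0,0.2],
    [[-3,0,-1],0,0.2],
    [[-3,0,0],0,0.2],
    [[-1,0,0],0,0.2],
    [[0,0,0],0,0.2],
  ],
)

```text
t: 30.27
eef_pos: [473.6, -97.4, 161.9]
ee_rot: [0.0, 0.905, 0.425, -0.0]
force: [-0.0, 0.5, -0.3]
width: 52.5
gripper_force: 0.0
```

```bash
python3 - <<'E'
from h import *
go(None)
c=cap('side');cv2.imwrite('pics/end.png',c['pixels'][...,::-1])
W=world(c);im=c['pixels']
m=(W[...,2]>20)&(W[...,2]<45)&(abs(W[...,0]-550)<110)&(abs(W[...,1])<110)&(im.min(-1)>120)
v,u=np.where(m);P=plane(c,np.c_[u,v],31);print(len(u),cv2.minAreaRect(P[:,:2].astype(np.float32)),np.median(W[m][:,2]))
E
```

```text
t 30.27 p [473.6 -97.4 161.9] head 50.33 F [-0.   0.5 -0.3] w 52.5 g 0.0
467 ((552.1129760742188, -2.1443634033203125), (192.92538452148438, 24.512372970581055), 49.92707443237305) 31.874159606301646
```

View pics/end.png

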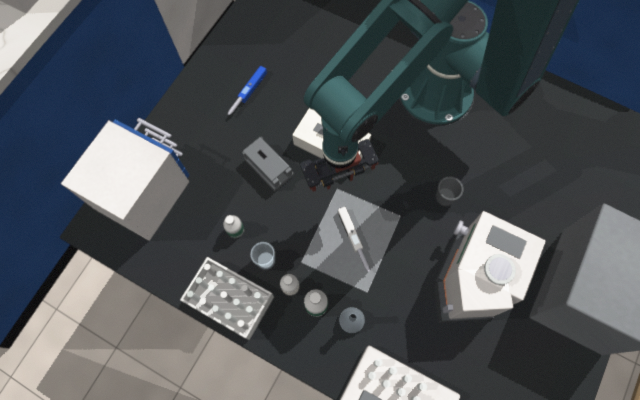

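The sniffer lies flat on the mat (handle (348,225), tip (368,268)), the gripper is clear, and the bottles, beaker and flask are where they were.

```bash
python3 -c "
from rig import r
print(r.job_done())"
```

```text
the job is handed in; nothing more can be done
None
```

I drew the sniffer from its dock, laid it on the mat, regrasped it by the handle, ran its tip along the whole joint at about 2.5 cm/s, and laid it back on the mat. By my estimate the tip stayed about 4–5 mm from the joint with no contact force. Nothing else was disturbed, and I handed the job in at about 30 s of the 70 s allowed; no verdict came back.

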